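# Find and seat the rocking lid of a four-place water bath

### The job

One of the four lids on the water bath is not home: its step has caught on the rim of its opening. With a fingertip, press down on the lids round their edges until you find the one that rocks under it, then push that lid across until it drops flush into its opening. Do not pick up any lid, leave the others seated and the beaker, bottle and jar where they stand, and take the hand clear.

Things in the scene. Friction and masses are not known exactly. Their poses are not given: they have to be found in the camera images.
- bath: four-place laboratory water bath, cold and fixed to the bench: a white box 280 x 280 mm with a steel deck 290 x 290 mm at 160 mm above the bench, its dark control panel on the +x side. Origin: centre of its underside, on the bench; z up. The four openings lie on the deck in a square, 130 mm apart, at (+-65, +-65) mm in this frame.
- lid_1: steel lid, about 0.3 kg: a disc 116 mm across, 4 mm thick, with an upright round black knob in its middle (26 mm across, rising 26 mm above the disc) and beneath it a round step 93 mm across, 4 mm deep, that drops into the opening. Origin: centre of the disc's underside; own z up: disc top at 4 mm, knob top at 30 mm. Loose. Belongs to seat_1.
- lid_2: identical to lid_1. Three of the four lids are home: flat on the rim, and pressed anywhere on the disc they do not move. One has strayed 5 to 8 mm off its opening's centre. Belongs to seat_2.
- lid_3: identical to lid_1. The strayed lid's step is caught on the rim on the side it strayed to: there its edge is a few mm high, the disc leaning about 3 degrees. Belongs to seat_3.
- lid_4: identical to lid_1. The strayed lid, pressed with 3 to 6 N on that high side 35 to 50 mm from its middle, rocks down level, 4 mm proud of its seat, and leans again when let go. Its knob takes about 1 to 4 N of sideways push to slide it. Belongs to seat_4.
- seat_1 (a point): centre of the opening of lid_1, in the plane of its rim, 170 mm above the bench. The opening is 96 mm across; its rim is a raised collar, 108 mm across outside, standing 10 mm above the deck, fixed. lid_1 is home when its origin is at this point and it is level (the step has 1.5 mm of play all round).
- seat_2 (a point): centre of the opening of lid_2, in the plane of its rim, 170 mm above the bench. The opening is 96 mm across; its rim is a raised collar, 108 mm across outside, standing 10 mm above the deck, fixed. lid_2 is home when its origin is at this point and it is level (the step has 1.5 mm of play all round).
- seat_3 (a point): centre of the opening of lid_3, in the plane of its rim, 170 mm above the bench. The opening is 96 mm across; its rim is a raised collar, 108 mm across outside, standing 10 mm above the deck, fixed. lid_3 is home when its origin is at this point and it is level (the step has 1.5 mm of play all round).
- seat_4 (a point): centre of the opening of lid_4, in the plane of its rim, 170 mm above the bench. The opening is 96 mm across; its rim is a raised collar, 108 mm across outside, standing 10 mm above the deck, fixed. lid_4 is home when its origin is at this point and it is level (the step has 1.5 mm of play all round).
- beaker: glass beaker, 72 mm across the rim, 95 mm tall, standing on the bench to the +y side of the bath; origin at the centre of its underside. To be left alone.
- reagent_bottle: amber glass bottle, 70 mm across, 150 mm tall, standing to the -y side of the bath; origin at the centre of its underside. To be left alone.
- powder_jar: white jar with an orange cap, 60 mm across, 75 mm tall, standing on the bench to the +y side of the bath; origin at the centre of its underside. To be left alone.

How it is judged:
By the outcome, as a careful person would: the job done as asked, in the order asked, and still so for the second after the job is handed in, with the robot touching nothing.
It also fails if it takes over 58 s, if anything falls off the work surface, if the arm or the gripper's body presses on something with over 40 N, if the wrist force passes 120 N, or if a joint passes its speed limit or range.

### The arm

A 7-joint arm with a two-finger parallel gripper is mounted at the origin on the work surface. World frame = base frame: x ahead of the robot, y to its left, z up, the work surface at z = 0. Lengths are in m, angles in rad, forces in N, time in s.
With the tool pointing down it reaches from about 0.425 to 0.875 m from the base axis. Payload 4.7 kg.
Tool frame: the origin (TCP) lies midway between the tips of the shut fingers; the grasp point (between the pads) lies 19 mm behind it (pinch_z is the distance from the TCP to the grasp point, in m); z points along the fingers, y is the line along which they close (so a half turn about z gives the same grasp; the last joint's range is limited). The gripper opens to 85 mm and grips with 20 to 120 N. Pads are 22 mm wide; open, the fingers measure 114 mm over their backs; the gripper's body (76 mm by 85 mm) begins 54 mm behind the grasp point. The pads swing forward as they close: fully open they stand 13 mm farther back than shut.
Start: joints at [1.306, 0.321, -0.07, 1.45, 0.023, 1.371, -0.057], TCP at [0.179, -0.625, 0.231] pointing down, gripper open.
Joint ranges: [-2.86, 2.86], [-0.3, 2.09], [-1.38, 1.24], [0.06, 2.45], [-1.56, 4.7], [0.09, 2.05], [-2.69, 2.69]. Speed limits (rad/s): [2.57, 2.57, 3.14, 3.14, 3.14, 3.14, 3.14].

### API

Orientations are given as [roll, pitch, yaw] about the fixed x, y, z axes, in that order (R = Rz(yaw) Ry(pitch) Rx(roll)).
In Python, from plant import sense, snapshot, camera_info, sign_off, pinch_z gives the robot as it stands.
- The arm moves only by the shell command python3 -m inch 'ROWS' [FORCE]. ROWS is a JSON object with one list for each field, all of the same length, 1 to 10, a row being the entries at one place: jaw (the finger opening in m), dx, dy, dz (the shift in shares of the most that a row can go, 1 being 62.5 mm), spin (a turn about the tool's z in normalised numbers (1 is 2 pi rad)); each row shifts and turns the commanded pose from where the row before left it, along the tool's axes as they then stand; what a row does not reach is not made up. A row lasts 1/8 s, in which the tool goes at most 0.0625 m and 0.188 rad, less where a joint would pass 70% of its speed; a pose out of reach is approached as far as the arm can. The fingers move at their own pace and stop on an object; FORCE is the grip in N (left out, the last holds). Time passes only in rows, so rows that do not move let the fingers close. It prints the time, the measured TCP pose, the force, the opening and the grip force at its end. A shift or turn number past 1, either way, is cut back to 1. Input that does not fit is refused with a message, and nothing moves.
- sense(): the state, without advancing time (a new reading comes with each control period).
- snapshot(name): name is "scene" or "side" or "wrist"; returns the picture (400x640x3 uint8, red, green, blue); there is no depth.
- camera_info(name): a dict with "fovy" (degrees; the focal length in pixels is half the picture's height over the tangent of half this angle, whatever the lens; pixels are square), "cx", "cy" (the principal point, pixels), "k1" (the pictures are not rectified: a ray, as slopes to the right and down, at radius r is drawn at 1 + k1 r^2 times it, then the intrinsics apply), "pose" (4x4, takes a point from camera to world coordinates); the wrist camera has in their place "mount" (4x4, takes a point from camera to tool coordinates, whose origin is the TCP and whose axes are the flange's). Camera axes: x right, y down, z forward; pixel columns grow to the right and rows downward; lengths in m; the calibration is good to about 2 mm. A picture is of the moment at which its call begins: read the wrist's pose just before it. camera_info takes no time and is no camera call.
- sign_off(): hands the job in; it is judged then, once.
The state is a dict: "time_s": time; "q": joint angles; "joint_vel": joint speeds; "joint_efforts": joint torques, N m; "tool_pos": TCP position; "orientation": TCP orientation; "force": force on the tool from outside, world axes, zero at the start; "ft_torque": the same for the moment, N m; "gripper_width": finger opening in m; "grasp_force": force on a finger pad.
Only numpy, scipy, OpenCV 4.12 (cv2) and the standard library are available. Lean on these libraries where they do the work, as an engineer would, in place of code of your own. Each camera call takes 0.05 s, during which the arm holds its last target. There are 200 camera calls.

## Working session

There is one attempt and no reset: what is moved stays moved. The work goes in short steps, Python scripts to look and compute and a shell command to move; the robot and the scene stay as the last step left them, time stands still between calls to the robot, and variables do not carry over. Pictures are saved under pics/ and viewed, at most 10 in all, crops included, and the job is handed in when it is done.

```bash
ls; mkdir -p pics; python3 - <<'E'
from plant import *
import cv2,numpy as np
print(sense()); print(pinch_z)
for n in("scene","side","wrist"):
    i=camera_info(n);print(n,{k:(np.round(v,4).tolist() if not isinstance(v,str) else v) for k,v in i.items()})
    cv2.imwrite(f"pics/{n}0.png",snapshot(n)[:,:,::-1])
a=[cv2.imread(f"pics/{n}0.png") for n in("scene","side")]
E
```

```text
pics
{'time_s': 0.0, 'q': array([ 1.30606664,  0.32184143, -0.07006264,  1.45169053,  0.0226275 ,
        1.37082155, -0.05692383]), 'joint_vel': array([ 4.44023216e-04,  9.03752419e-04,  2.10650258e-04,  1.28830962e-03,
        7.68895101e-05, -6.58144156e-04,  1.42070180e-03]), 'joint_efforts': array([ 4.35537522e-04, -4.93583786e+01, -3.82076930e-01, -3.14331400e+01,
        1.29402414e-02,  1.14676755e-02, -1.48193266e-05]), 'tool_pos': array([ 0.17867702, -0.62438384,  0.23020359]), 'orientation': array([-3.13962284e+00,  1.34390432e-04,  2.78821440e-01]), 'force': array([-0.37352557, -0.06880335,  0.04209967]), 'ft_torque': array([0.03786657, 0.01203932, 0.02286149]), 'grasp_force': 0.0, 'gripper_width': 0.0856850814663139}
0.0187
scene {'fovy': 56.1943, 'cx': 316.2989, 'cy': 201.2387, 'k1': -0.0842, 'pose': [[0.0042, 0.5462, -0.8376, 1.2736], [1.0, -0.0087, -0.0007, 0.0186], [-0.0076, -0.8376, -0.5462, 0.5723], [0.0, 0.0, 0.0, 1.0]]}
side {'fovy': 57.4651, 'cx': 314.7225, 'cy': 195.7811, 'k1': 0.0109, 'pose': [[-0.822, -0.3992, 0.4061, 0.2827], [-0.5693, 0.5592, -0.6027, 0.46], [0.0135, -0.7266, -0.6869, 0.6286], [0.0, 0.0, 0.0, 1.0]]}
wrist {'fovy': 71.1421, 'cx': 317.7095, 'cy': 197.2274, 'k1': -0.0384, 'mount': [[-0.0004, -0.9617, -0.2741, 0.0691], [1.0, -0.0005, 0.0002, 0.0003], [-0.0004, -0.2741, 0.9617, -0.1426], [0.0, 0.0, 0.0, 1.0]]}
```

View pics/scene0.png

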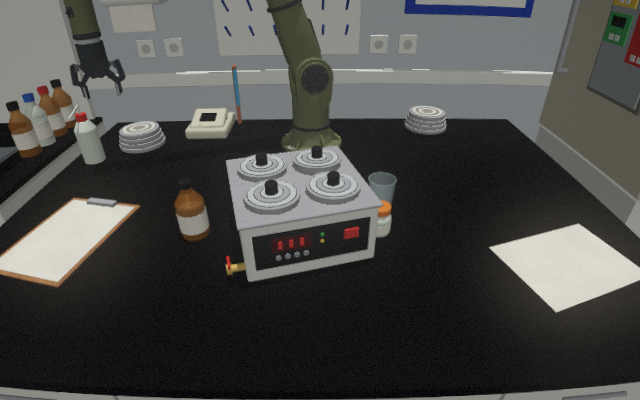

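View pics/side0.png

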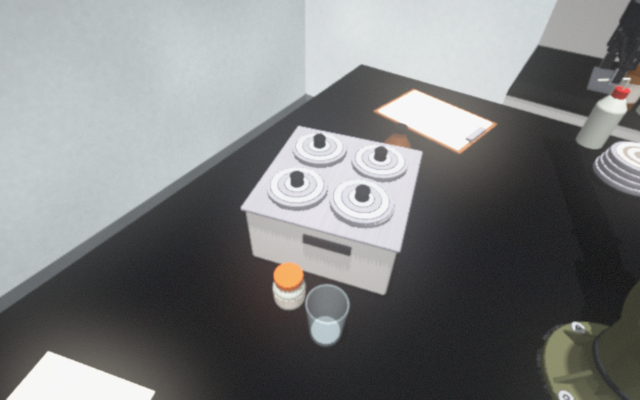

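```bash
cat > h.py <<'E'
import numpy as np,cv2
from plant import *
from scipy.spatial.transform import Rotation as R
def ray(n,uv,T=None):
    i=camera_info(n); f=200/np.tan(np.radians(i["fovy"])/2)
    uv=np.atleast_2d(np.array(uv,float))
    K=np.array([[f,0,i["cx"]],[0,f,i["cy"]],[0,0,1]])
    s=(uv-[i["cx"],i["cy"]])/f
    d=s.copy()
    for _ in range(20): d=s/(1+i["k1"]*(d**2).sum(1,keepdims=True))
    P=np.array(i["pose"]) if "pose" in i else T@np.array(i["mount"])
    D=np.c_[d,np.ones(len(d))]@P[:3,:3].T
    return P[:3,3],D/np.linalg.norm(D,axis=1,keepdims=True)
def toolT():
    s=sense();T=np.eye(4);T[:3,:3]=R.from_euler("xyz",s["orientation"]).as_matrix();T[:3,3]=s["tool_pos"];return T
def plane(o,D,z): return o+D*((z-o[2])/D[:,2])[:,None]
def tri(o1,d1,o2,d2):
    A=sum(np.eye(3)-np.outer(d,d) for d in(d1,d2)); b=sum((np.eye(3)-np.outer(d,d))@o for o,d in((o1,d1),(o2,d2)))
    x=np.linalg.solve(A,b); g=abs(np.dot(o1-o2,np.cross(d1,d2)))/np.linalg.norm(np.cross(d1,d2)); return x,g
def knobs(img,box,th=70,amin=40,amax=3000):
    x0,y0,x1,y1=box; m=(img.max(2)<th).astype(np.uint8)[y0:y1,x0:x1]
    n,l,st,c=cv2.connectedComponentsWithStats(m)
    return [(c[k]+[x0,y0],st[k]) for k in range(1,n) if amin<st[k,4]<amax and st[k,2]<60 and st[k,3]<60]
E
python3 - <<'E'
from h import *
sc=cv2.imread("pics/scene0.png");si=cv2.imread("pics/side0.png")
a=[c for c,s in knobs(sc,(240,145,352,200))]; b=[c for c,s in knobs(si,(270,130,405,210))]
print(np.round(a,1),np.round(b,1))
oa,da=ray("scene",a);ob,db=ray("side",b)
for i in range(len(a)):
    r=[tri(oa,da[i],ob,db[j]) for j in range(len(b))]; k=np.argmin([q[1]+10*abs(q[0][2]-.187) for q in r]); print(i,k,np.round(r[k][0],4),round(r[k][1],4))
    
E
```

```text
[[260.4 151.5]
 [316.6 151.3]
 [346.9 150.8]
 [332.9 178.2]
 [270.7 187.1]] []Traceback (most recent call last):
  File "<stdin>", line 5, in <module>
  File "h.py", line 8, in ray
    s=(uv-[i["cx"],i["cy"]])/f
       ~~^~~~~~~~~~~~~~~~~~
ValueError: operands could not be broadcast together with shapes (1,0) (2,)
```

```bash
python3 - <<'E'
from h import *
sc=cv2.imread("pics/scene0.png");si=cv2.imread("pics/side0.png")
def loc(img,ps):
    o=[]
    for x,y in ps:
        k=knobs(img,(x-12,y-13,x+13,y+14),80,30); k=max(k,key=lambda t:t[1][4]); print(np.round(k[0],1),k[1][2:]); o.append(k[0])
    return o
a=loc(sc,[(261,160),(317,153),(271,187),(333,178)])
b=loc(si,[(319,141),(380,154),(297,179),(362,193)])
# correspondence by height plane
oa,da=ray("scene",a);ob,db=ray("side",b)
P=[]
for i in range(4):
    r=[tri(oa,da[i],ob,db[j]) for j in range(4)]; k=np.argmin([q[1]+abs(q[0][2]-.187) for q in r]); print(i,k,np.round(r[k][0],4),round(r[k][1],4)); P.append(r[k][0])
P=np.array(P)[:,:2]
S=np.array([[-65,-65],[-65,65],[65,-65],[65,65]])/1e3
def fit(ix):
    p=P[ix];s=S[ix];pc=p.mean(0);sc_=s.mean(0);u=p-pc;v=s-sc_
    t=np.arctan2((v[:,0]*u[:,1]-v[:,1]*u[:,0]).sum(),(u*v).sum());M=np.array([[np.cos(t),-np.sin(t)],[np.sin(t),np.cos(t)]])
    c=pc-M@sc_;res=P-(S@M.T+c); return t,c,res
for o in range(4):
    t,c,res=fit([i for i in range(4) if i!=o]); print(o,round(t,4),np.round(c*1e3,1),np.round(res*1e3,1).tolist())
E
```

```text
[260.6 153.8] [ 25  19 303]
[317.1 150.3] [ 12  18 135]
[270.6 187.2] [ 13  15 166]
[332.8 178.1] [ 12  15 152]Traceback (most recent call last):
  File "<stdin>", line 9, in <module>
  File "<stdin>", line 6, in loc
ValueError: max() iterable argument is empty
```

```bash
python3 - <<'E'
from h import *
a=[(261,160),(317,153),(270.6,187.2),(332.8,178.1)]; b=[(319,141),(380,154),(297,179),(362,193)]
oa,da=ray("scene",a);ob,db=ray("side",b)
for i in range(4):
    r=[tri(oa,da[i],ob,db[j]) for j in range(4)]; k=np.argmin([q[1]+abs(q[0][2]-.187) for q in r]); print(i,k,np.round(r[k][0],4),round(r[k][1],4))
M=toolT()[:3,:3]; print(np.round(M,3), M.T@np.array([.52,0,.45])-M.T@toolT()[:3,3])
print(cv2.imread("pics/side0.png")[193-14:193+15:2,362].max(1))
E
```

```text
0 1 [ 0.5072 -0.107   0.1857] 0.0013
1 3 [0.4785 0.0203 0.1889] 0.001
2 0 [ 0.6318 -0.072   0.1871] 0.0028
3 2 [0.5962 0.0534 0.187 ] 0.0016
[[ 0.961  0.275 -0.   ]
 [ 0.275 -0.961  0.001]
 [-0.    -0.001 -1.   ]] [ 0.49994912 -0.50682294 -0.21882941]
[228 245 233 119 102 102 105 105 100  99  98 122 238 242 220]
```

Units first: shifts go in shares of 62.5 mm and turns go in shares of 2 pi rad. So -0.055 m is -0.88, 0.0437 m is 0.6992.

```bash
python3 -m inch '{"jaw": [0, 0, 0, 0, 0, 0, 0, 0], "dx": [0, 0, 0.6992, 0.6992, 0.6992, 0.6992, 0.6992, 0.6992], "dy": [0, 0, -0.6288, -0.6288, -0.6288, -0.6288, -0.6288, -0.6288], "dz": [-0.88, -0.88, 0, 0, 0, 0, 0, 0], "spin": [0, 0, 0, 0, 0, 0, 0, 0]}'; python3 -m inch '{"jaw": [0, 0, 0, 0, 0, 0, 0, 0], "dx": [0.6992, 0.6992, 0.6992, 0.6992, 0.6992, 0.6992, 0, 0], "dy": [-0.6288, -0.6288, -0.6288, -0.6288, -0.6288, -0.6288, 0, 0], "dz": [0, 0, 0, 0, 0, 0, 0, 0], "spin": [0, 0, 0, 0, 0, 0, 0, 0]}'
python3 - <<'E'
from h import *
np.save("pics/T1.npy",toolT()); cv2.imwrite("pics/w1.png",snapshot("wrist")[:,:,::-1]); print(sense())
E
```

```text
time_s: 1.15
tool_pos: [0.3667, -0.3242, 0.3412]
orientation: [3.141, 0.0, 0.279]
force: [0.9, -0.7, 0.4]
gripper_width: -0.0001
grasp_force: 0.0
time_s: 2.15
tool_pos: [0.553, -0.0277, 0.3408]
orientation: [3.141, 0.001, 0.279]
force: [0.1, -0.6, 0.0]
gripper_width: -0.0001
grasp_force: 0.0
{'time_s': 2.2, 'q': array([ 0.6275347 ,  0.13147911, -0.6907269 ,  1.49167931,  0.08444599,
        1.54930147, -1.35464217]), 'joint_vel': array([ 0.01511632, -0.00704861,  0.01186919,  0.0003095 , -0.00444211,
       -0.00055589, -0.00130411]), 'joint_efforts': array([-1.01515990e+00, -3.28470147e+01, -3.39954570e+00, -3.20265412e+01,
       -9.49451700e-02, -1.73596514e-02,  1.65737314e-03]), 'tool_pos': array([ 0.55284259, -0.02865921,  0.34096557]), 'orientation': array([3.14099849e+00, 1.04035559e-03, 2.76986896e-01]), 'force': array([-0.16680432, -1.11504249,  0.25157124]), 'ft_torque': array([ 0.02660114, -0.01821153,  0.02200698]), 'grasp_force': 0.0, 'gripper_width': -6.350599001230568e-05}
```

View pics/w1.png

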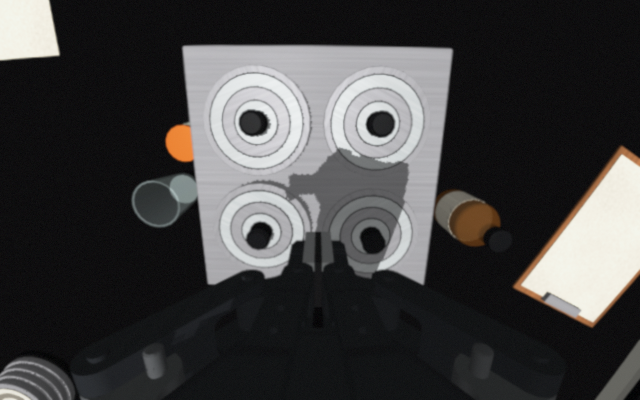

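```bash
cat > m.py <<'E'
from h import *
def loc(img,ps,th,w=20):
    o=[]
    for (x,y),t in zip(ps,th):
        k=knobs(img,(x-w,y-w,x+w,y+w),t,30); k=min(k,key=lambda q:np.hypot(*(q[0]-[x,y]))); print(np.round(k[0],1),k[1][2:]); o.append(k[0])
    return o
S=np.array([[-65,-65],[-65,65],[65,-65],[65,65]])/1e3
def fit(P,ix):
    p=P[ix];s=S[ix];pc=p.mean(0);sc_=s.mean(0);u=p-pc;v=s-sc_
    t=np.arctan2((v[:,0]*u[:,1]-v[:,1]*u[:,0]).sum(),(u*v).sum());M=np.array([[np.cos(t),-np.sin(t)],[np.sin(t),np.cos(t)]])
    c=pc-M@sc_;res=P-(S@M.T+c); return t,c,res
def rep(P):
    for o in range(4):
        t,c,res=fit(P,[i for i in range(4) if i!=o]); print(o,round(t,4),np.round(c*1e3,1),np.round(res*1e3,1).tolist())
E
python3 - <<'E'
from m import *
w=cv2.imread("pics/w1.png");T=np.load("pics/T1.npy")
b=loc(w,[(372,239),(260,235),(380,124),(253,123)],[45,60,75,75])
P=plane(*ray("wrist",b,T),.187);print(np.round(P,4));rep(P[:,:2])
si=cv2.imread("pics/side0.png")
s=loc(si,[(380,154),(362,193),(319,141),(297,179)],[150]*4,12)
oa,da=ray("wrist",b,T);ob,db=ray("side",s)
Q=np.array([tri(oa,da[i],ob,db[i])[0] for i in range(4)]);print(np.round(Q,4));rep(Q[:,:2])
c=plane(*ray("wrist",[(183,46),(453,48)],T),.16);print(c,np.linalg.norm(c[0]-c[1]))
g=cv2.resize(w[50:280,180:460],None,fx=2.8,fy=2.6,interpolation=2);cv2.imwrite("pics/w1c.png",g)
E
```

```text
[372.1 240.4] [ 24  27 489]
[259.2 235.5] [ 25  26 483]
[380.1 123.7] [ 27  25 548]
[253.3 122.5] [ 28  25 564]
[[ 0.5055 -0.1072  0.187 ]
 [ 0.4757  0.0197  0.187 ]
 [ 0.6314 -0.0725  0.187 ]
 [ 0.5968  0.0533  0.187 ]]
0 0.2602 [552.6 -26.4] [[-1.0, -1.3], [2.6, -0.0], [-0.7, -0.1], [-1.9, 0.1]]
1 0.2685 [551.3 -27. ] [[-0.3, -0.3], [4.3, 1.3], [0.3, -0.1], [0.1, 0.3]]
2 0.2593 [552.5 -26.8] [[-0.8, -0.9], [2.7, 0.3], [-0.5, 0.4], [-1.9, 0.6]]
3 0.2503 [553.2 -27. ] [[-0.8, -1.1], [1.6, -0.2], [-0.8, 1.3], [-3.3, 1.2]]
[380.1 153.6] [ 13  14 148]
[362.1 192.9] [ 15  17 204]
[319.  140.6] [ 12  14 141]
[296.6 178.6] [ 14  16 185]
[[ 0.5064 -0.1063  0.1875]
 [ 0.4776  0.0198  0.19  ]
 [ 0.632  -0.0721  0.1868]
 [ 0.5971  0.0536  0.1868]]
0 0.261 [553.6 -26.1] [[-1.1, -0.6], [3.6, -0.2], [-1.1, 0.0], [-2.5, 0.1]]
1 0.2689 [551.9 -26.5] [[-0.0, 0.1], [5.7, 0.8], [0.2, -0.2], [-0.2, 0.1]]
2 0.2597 [553.6 -26.4] [[-1.0, -0.4], [3.6, -0.0], [-1.1, 0.4], [-2.6, 0.4]]
3 0.247 [554.4 -26.6] [[-0.8, -0.8], [2.1, -0.8], [-1.3, 1.6], [-4.4, 1.2]]
[[ 0.65182636  0.1486801   0.16      ]
 [ 0.72878838 -0.12742748  0.16      ]] 0.28663312193214724
```

View pics/w1c.png

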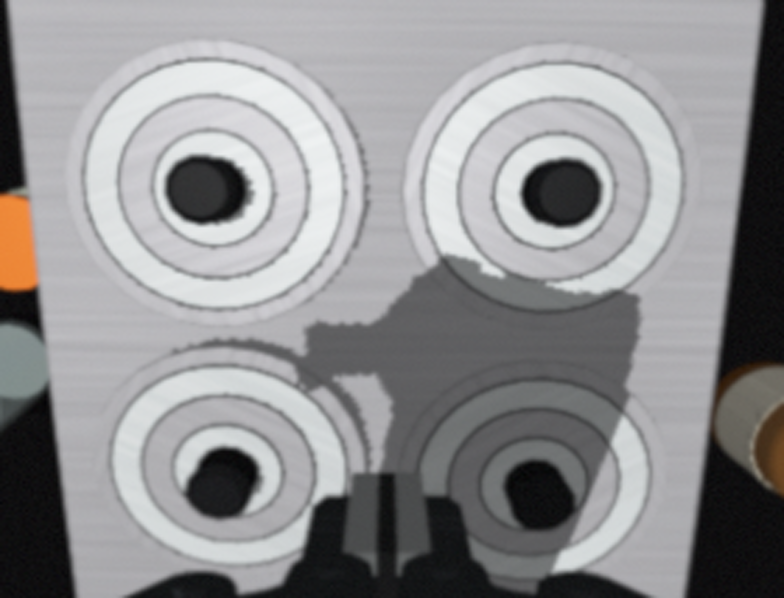

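```bash
python3 -m inch '{"jaw": [0, 0, 0, 0, 0, 0, 0, 0], "dx": [-0.2688, 0, 0, 0, 0, 0, 0, 0], "dy": [-0.976, 0, 0, 0, 0, 0, 0, 0], "dz": [0, 0.8, 0.8, 0.576, 0, 0, 0, 0], "spin": [0, 0, 0, 0, 0, 0, 0, 0]}'; python3 - <<'E'
from h import *
np.save("pics/T2.npy",toolT()); cv2.imwrite("pics/w2.png",snapshot("wrist")[:,:,::-1]); s=sense();print(s["tool_pos"],s["force"])
E
```

```text
time_s: 3.2
tool_pos: [0.5215, 0.0261, 0.2066]
orientation: [3.141, -0.002, 0.279]
force: [-0.4, 1.1, -1.0]
gripper_width: 0.0004
grasp_force: 0.0
[0.52126949 0.02613322 0.20628925] [0.25691552 0.29624017 0.13314582]
```

View pics/w2.png

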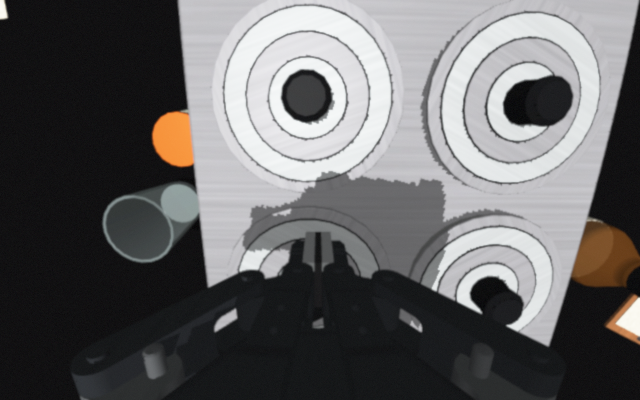

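The fingertip (318,235) is above the +x band of the suspect lid, clear of its knob. I'll press down in small steps.

In the tool's units: 0.016 m is 0.256, 0.004 m is 0.064.

```bash
for i in 1; do python3 -m inch '{"jaw": [0, 0, 0, 0], "dx": [0, 0, 0, 0], "dy": [0, 0, 0, 0], "dz": [0.256, 0.064, 0, 0], "spin": [0, 0, 0, 0]}' | egrep 'pos|force:|time'; done
python3 -m inch '{"jaw": [0, 0, 0], "dx": [0, 0, 0], "dy": [0, 0, 0], "dz": [0.032, 0, 0], "spin": [0, 0, 0]}'| egrep 'pos|force:'
python3 -m inch '{"jaw": [0, 0, 0], "dx": [0, 0, 0], "dy": [0, 0, 0], "dz": [0.032, 0, 0], "spin": [0, 0, 0]}'| egrep 'pos|force:'
python3 -m inch '{"jaw": [0, 0, 0], "dx": [0, 0, 0], "dy": [0, 0, 0], "dz": [0.032, 0, 0], "spin": [0, 0, 0]}'| egrep 'pos|force:'
```

```text
time_s: 3.75
tool_pos: [0.5208, 0.0262, 0.1853]
force: [0.7, -0.4, 1.1]
grasp_force: 0.0
tool_pos: [0.5207, 0.0262, 0.1834]
force: [0.1, -0.8, 0.7]
grasp_force: 0.0
tool_pos: [0.5207, 0.0262, 0.1813]
force: [-0.1, -0.4, 0.2]
grasp_force: 0.0
tool_pos: [0.5209, 0.0262, 0.1795]
force: [0.3, 1.0, 2.2]
grasp_force: 0.7
```

In the tool's units: 0.001 m is 0.016.

```bash

python3 -m inch '{"jaw": [0, 0, 0], "dx": [0, 0, 0], "dy": [0, 0, 0], "dz": [0.016, 0, 0], "spin": [0, 0, 0]}'| egrep 'pos|force:'
python3 -m inch '{"jaw": [0, 0, 0], "dx": [0, 0, 0], "dy": [0, 0, 0], "dz": [0.016, 0, 0], "spin": [0, 0, 0]}'| egrep 'pos|force:'
```

```text
tool_pos: [0.5211, 0.0262, 0.1785]
force: [1.3, -0.3, 2.4]
grasp_force: 1.0
tool_pos: [0.5212, 0.0262, 0.1781]
force: [0.3, 0.2, 5.6]
grasp_force: 2.9
```

In the tool's units: -0.012 m is -0.192.

```bash
python3 - <<'E'
from h import *
cv2.imwrite("pics/sp.png",snapshot("side")[:,:,::-1]);cv2.imwrite("pics/cp.png",snapshot("scene")[:,:,::-1]); print(sense()["force"])
E
python3 -m inch '{"jaw": [0, 0, 0, 0], "dx": [0, 0, 0, 0], "dy": [0, 0, 0, 0], "dz": [-0.192, -0.192, 0, 0], "spin": [0, 0, 0, 0]}'| egrep 'pos|force:|time'
python3 - <<'E'
from m import *
cv2.imwrite("pics/sr.png",snapshot("side")[:,:,::-1]);cv2.imwrite("pics/cr.png",snapshot("scene")[:,:,::-1])
for n,x,y in (("s",362,193),("c",317,152)):
    A=[cv2.resize(cv2.imread(f"pics/{n}{q}.png")[y-50:y+50,x-65:x+65],None,fx=3,fy=3,interpolation=2) for q in "pr"]
    globals()[n]=np.hstack(A)
cv2.imwrite("pics/cmp.png",np.vstack([s,c]))
E
```

```text
[ 0.77637767 -0.2090139   5.69162702]
time_s: 6.22
tool_pos: [0.5204, 0.0261, 0.2011]
force: [-0.6, -1.0, -0.1]
grasp_force: 0.0
```

View pics/cmp.png

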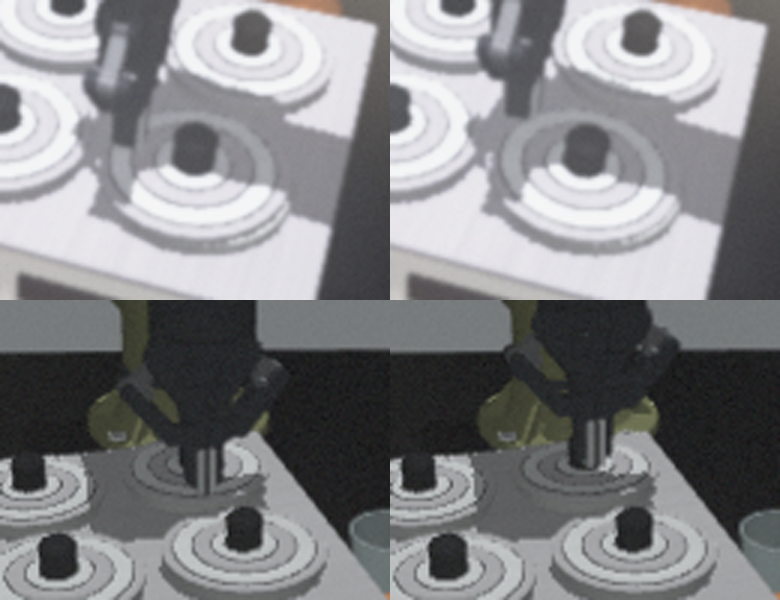

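```bash
python3 - <<'E'
from m import *
for q in ("p","r"):
    im=cv2.imread(f"pics/s{q}.png"); loc(im,[(362,193)],[85],14)
    a=im[150:240,330:400].astype(np.float32).mean(2); globals()[q]=a
    if q=="r": d=abs(globals()["p"]-a); print(d.mean(), [np.round(d[i:i+15].mean(),1) for i in range(0,90,15)])
G=[cv2.imread(f"pics/s{q}.png")[196:222,340:395].mean(2).astype(np.float32) for q in "pr"]
print(cv2.phaseCorrelate(*G))
G=[cv2.imread(f"pics/s{q}.png")[178:200,352:374].mean(2).astype(np.float32) for q in "pr"]
print(cv2.phaseCorrelate(*G))
G=[cv2.imread(f"pics/s{q}.png")[165:190,270:320].mean(2).astype(np.float32) for q in "pr"]
print("ref",cv2.phaseCorrelate(*G))
# refined direction for the push: knob now vs seat
b=loc(cv2.imread("pics/sr.png"),[(362,193)],[85],14)
E
```

```text
Traceback (most recent call last):
  File "m.py", line 5, in loc
    k=knobs(img,(x-w,y-w,x+w,y+w),t,30); k=min(k,key=lambda q:np.hypot(*(q[0]-[x,y]))); print(np.round(k[0],1),k[1][2:]); o.append(k[0])
                                           ~~~^^^^^^^^^^^^^^^^^^^^^^^^^^^^^^^^^^^^^^^^
ValueError: min() iterable argument is empty
```

```bash
python3 - <<'E'
from m import *
for n,(y0,y1,x0,x1) in {"front":(196,222,340,395),"knob":(178,200,352,374),"ref":(165,190,270,320)}.items():
    G=[cv2.imread(f"pics/s{q}.png")[y0:y1,x0:x1].mean(2) for q in "pr"]; print(n,np.round(cv2.phaseCorrelate(*G),2),abs(G[0]-G[1]).mean())
E
```

```text
Traceback (most recent call last):
ValueError: setting an array element with a sequence. The requested array has an inhomogeneous shape after 1 dimensions. The detected shape was (2,) + inhomogeneous part.
```

```bash
python3 - <<'E'
from m import *
for n,(y0,y1,x0,x1) in {"front":(196,222,340,395),"knob":(178,200,352,374),"ref":(165,190,270,320)}.items():
    G=[cv2.imread(f"pics/s{q}.png")[y0:y1,x0:x1].mean(2) for q in "pr"]; print(n,cv2.phaseCorrelate(*G),abs(G[0]-G[1]).mean())
E
```

```text
front ((0.05338798978997872, 0.988187760373469), 0.9997203610759834) 7.14965034965035
knob ((0.16853450705187356, -0.02018867275300451), 0.8847848461856682) 4.820247933884297
ref ((-0.0210279106278648, 0.45674243675724213), 0.9917758767147324) 0.6511999999999998
```

The −x side of the lid dropped on release and its top stood at 178 mm under the press with 2 mm of yield: this lid rocks. Next I push its knob towards −x.

In the tool's units: -0.006 m is -0.096, 0.12 rad / 6.2832 = 0.0191.

```bash

python3 -m inch '{"jaw": [0, 0, 0, 0, 0, 0], "dx": [0, 0, -0.096, -0.096, 0, 0], "dy": [0, 0, 0, 0, 0, 0], "dz": [0.096, 0.096, 0, 0, 0, 0], "spin": [0.0191, 0, 0, 0, 0, 0]}'| egrep 'pos|ori|force:|time'
python3 -m inch '{"jaw": [0, 0, 0], "dx": [-0.048, 0, 0], "dy": [0, 0, 0], "dz": [0, 0, 0], "spin": [0, 0, 0]}'| egrep 'pos|force:'
python3 -m inch '{"jaw": [0, 0, 0], "dx": [-0.032, 0, 0], "dy": [0, 0, 0], "dz": [0, 0, 0], "spin": [0, 0, 0]}'| egrep 'pos|force:'
python3 -m inch '{"jaw": [0, 0, 0], "dx": [-0.032, 0, 0], "dy": [0, 0, 0], "dz": [0, 0, 0], "spin": [0, 0, 0]}'| egrep 'pos|force:'
```

```text
time_s: 7.08
tool_pos: [0.509, 0.0241, 0.1896]
orientation: [3.141, -0.001, 0.159]
force: [0.6, -1.0, 0.2]
grasp_force: 0.0
tool_pos: [0.5059, 0.0238, 0.1893]
force: [-1.0, 0.4, -0.3]
grasp_force: 0.0
tool_pos: [0.5039, 0.0235, 0.1893]
force: [-0.6, 0.7, -0.5]
grasp_force: 0.0
tool_pos: [0.5019, 0.0231, 0.1893]
force: [-0.3, 0.1, -0.1]
grasp_force: 0.0
```

```bash

python3 -m inch '{"jaw": [0, 0, 0], "dx": [-0.024, 0, 0], "dy": [0, 0, 0], "dz": [0, 0, 0], "spin": [0, 0, 0]}'| egrep 'pos|force:'
python3 -m inch '{"jaw": [0, 0, 0], "dx": [-0.024, 0, 0], "dy": [0, 0, 0], "dz": [0, 0, 0], "spin": [0, 0, 0]}'| egrep 'pos|force:'
python3 -m inch '{"jaw": [0, 0, 0], "dx": [-0.024, 0, 0], "dy": [0, 0, 0], "dz": [0, 0, 0], "spin": [0, 0, 0]}'| egrep 'pos|force:'
python3 -m inch '{"jaw": [0, 0, 0], "dx": [-0.024, 0, 0], "dy": [0, 0, 0], "dz": [0, 0, 0], "spin": [0, 0, 0]}'| egrep 'pos|force:'
```

```text
tool_pos: [0.5006, 0.0229, 0.1893]
force: [1.3, 0.5, 0.5]
grasp_force: 0.5
tool_pos: [0.4988, 0.0227, 0.1892]
force: [-0.8, 0.8, -1.4]
grasp_force: 0.2
tool_pos: [0.4973, 0.0224, 0.1893]
force: [-0.1, 0.3, 0.6]
grasp_force: 0.1
tool_pos: [0.496, 0.0222, 0.1893]
force: [0.0, 0.3, 0.3]
grasp_force: 0.3
```

In the tool's units: -0.001 m is -0.016.

```bash

python3 -m inch '{"jaw": [0, 0, 0], "dx": [-0.016, 0, 0], "dy": [0, 0, 0], "dz": [0, 0, 0], "spin": [0, 0, 0]}'| egrep 'pos|force:'
python3 -m inch '{"jaw": [0, 0, 0], "dx": [-0.016, 0, 0], "dy": [0, 0, 0], "dz": [0, 0, 0], "spin": [0, 0, 0]}'| egrep 'pos|force:'
python3 - <<'E'
from m import *
cv2.imwrite("pics/s3.png",snapshot("side")[:,:,::-1]);cv2.imwrite("pics/c3.png",snapshot("scene")[:,:,::-1])
A=[cv2.resize(cv2.imread(f"pics/s{q}.png")[143:243,297:427],None,fx=3,fy=3,interpolation=2) for q in "r3"]
cv2.imwrite("pics/cmp3.png",np.hstack(A))
E
```

```text
tool_pos: [0.4951, 0.022, 0.1894]
force: [2.0, 0.5, 0.4]
grasp_force: 0.7
tool_pos: [0.4941, 0.0219, 0.1893]
force: [2.5, 0.0, -0.2]
grasp_force: 0.9
```

View pics/cmp3.png

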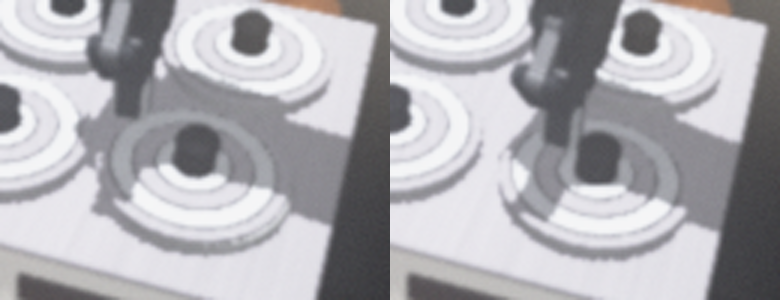

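The lid moved across. I'll check whether it has come to a hard stop.

In the tool's units: -0.001 m is -0.016.

```bash

python3 -m inch '{"jaw": [0, 0, 0], "dx": [-0.016, 0, 0], "dy": [0, 0, 0], "dz": [0, 0, 0], "spin": [0, 0, 0]}'| egrep 'pos|force:'
python3 -m inch '{"jaw": [0, 0, 0], "dx": [-0.016, 0, 0], "dy": [0, 0, 0], "dz": [0, 0, 0], "spin": [0, 0, 0]}'| egrep 'pos|force:'
python3 -m inch '{"jaw": [0, 0, 0], "dx": [-0.016, 0, 0], "dy": [0, 0, 0], "dz": [0, 0, 0], "spin": [0, 0, 0]}'| egrep 'pos|force:'
```

```text
tool_pos: [0.4938, 0.0218, 0.1897]
force: [4.5, 1.2, 0.1]
grasp_force: 2.6
tool_pos: [0.4936, 0.0218, 0.1901]
force: [7.1, 1.2, 0.6]
grasp_force: 3.3
tool_pos: [0.4934, 0.0218, 0.1905]
force: [8.3, 1.8, 1.0]
grasp_force: 3.9
```

Hard stop, as the seated step against its opening would give. I'll back off, then press to check the height (home = 174 mm).

In the tool's units: 0.011 m is 0.176.

```bash

python3 -m inch '{"jaw": [0, 0, 0, 0, 0], "dx": [0.176, 0.176, 0, 0, 0], "dy": [0, 0, 0, 0, 0], "dz": [0, 0, 0.176, 0, 0], "spin": [0, 0, 0, 0, 0]}'| egrep 'pos|force:|time'
python3 -m inch '{"jaw": [0, 0, 0], "dx": [0, 0, 0], "dy": [0, 0, 0], "dz": [0.032, 0, 0], "spin": [0, 0, 0]}'| egrep 'pos|force:'
python3 -m inch '{"jaw": [0, 0, 0], "dx": [0, 0, 0], "dy": [0, 0, 0], "dz": [0.024, 0, 0], "spin": [0, 0, 0]}'| egrep 'pos|force:'
python3 -m inch '{"jaw": [0, 0, 0], "dx": [0, 0, 0], "dy": [0, 0, 0], "dz": [0.024, 0, 0], "spin": [0, 0, 0]}'| egrep 'pos|force:'
```

```text
time_s: 12.3
tool_pos: [0.5122, 0.0248, 0.1778]
force: [0.1, -0.5, 0.5]
grasp_force: 0.0
tool_pos: [0.5128, 0.0248, 0.1764]
force: [0.3, 0.9, -0.5]
grasp_force: 0.0
tool_pos: [0.5128, 0.0249, 0.1748]
force: [-1.2, -1.3, 0.7]
grasp_force: 0.0
tool_pos: [0.5129, 0.0249, 0.1741]
force: [-1.1, 0.3, 5.5]
grasp_force: 2.6
```

Firm at 174 mm, so it is flush. I'll take the hand clear and measure the knobs from above.

In the tool's units: -0.055 m is -0.88, 0.05 m is 0.8, -0.12 rad / 6.2832 = -0.0191.

```bash

python3 -m inch '{"jaw": [0, 0, 0, 0, 0, 0, 0, 0], "dx": [0, 0, 0, 0, 0.64, 0, 0, 0], "dy": [0, 0, 0, 0, 0.8, 0, 0, 0], "dz": [-0.48, -0.88, -0.88, -0.48, 0, 0, 0, 0], "spin": [0, 0, 0, 0, -0.0191, 0, 0, 0]}'| egrep 'pos|ori|force:|time'
python3 - <<'E'
from m import *
T=toolT();w=snapshot("wrist")[:,:,::-1].copy();cv2.imwrite("pics/w4.png",w);np.save("pics/T4.npy",T)
cv2.imwrite("pics/s4.png",snapshot("side")[:,:,::-1])
E
```

```text
time_s: 14.42
tool_pos: [0.5585, -0.0159, 0.3435]
orientation: [3.141, -0.0, 0.28]
force: [-0.2, 0.3, 0.8]
grasp_force: 0.0
```

View pics/w4.png

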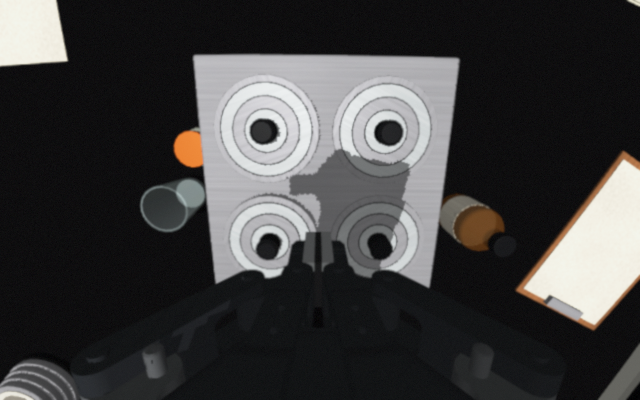

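Knobs at (264,131), (388,132), (269,246) and (379,246). The treated lid now looks like the others. Beaker, bottle and jar are where they were.

```bash
python3 - <<'E'
from m import *
w=cv2.imread("pics/w4.png");T=np.load("pics/T4.npy")
b=loc(w,[(379,246),(269,246),(388,132),(264,131)],[45,60,75,75])
P=plane(*ray("wrist",b,T),.187);print(np.round(P,4));rep(P[:,:2])
s=loc(cv2.imread("pics/s4.png"),[(380,154),(362,193),(319,141),(297,179)],[150]*4,13)
oa,da=ray("wrist",b,T);ob,db=ray("side",s)
Q=np.array([tri(oa,da[i],ob,db[i])[0] for i in range(4)]);print(np.round(Q,4));rep(Q[:,:2])
E
```

```text
[379.1 246. ] [ 24  27 461]
[268.2 246.1] [ 23  25 448]
[388.2 132.3] [ 27  24 537]
[263.6 130.9] [ 27  25 534]
[[ 0.5058 -0.1065  0.187 ]
 [ 0.4697  0.0186  0.187 ]
 [ 0.6315 -0.0721  0.187 ]
 [ 0.5968  0.0535  0.187 ]]
0 0.2714 [551.  -26.7] [[0.1, 0.3], [-1.2, 0.1], [0.5, -0.3], [0.6, 0.1]]
1 0.2682 [551.4 -26.6] [[-0.1, -0.0], [-1.8, -0.3], [0.2, -0.1], [-0.1, 0.2]]
2 0.2713 [550.8 -26.5] [[0.2, 0.1], [-1.0, -0.1], [0.7, -0.4], [0.8, -0.0]]
3 0.2738 [550.7 -26.6] [[0.1, 0.3], [-0.8, 0.2], [0.7, -0.5], [1.1, -0.0]]
[379.8 154.3] [ 14  15 176]
[365.9 195.4] [ 15  16 199]
[319.  140.6] [ 12  14 141]
[296.6 178.6] [ 14  16 183]
[[ 0.5064 -0.1059  0.1861]
 [ 0.4703  0.0189  0.1873]
 [ 0.632  -0.0718  0.187 ]
 [ 0.5971  0.0538  0.187 ]]
0 0.2718 [551.4 -26.4] [[0.1, 0.5], [-1.0, 0.1], [0.5, -0.2], [0.5, 0.1]]
1 0.2684 [551.9 -26.2] [[-0.0, 0.2], [-1.6, -0.3], [0.2, -0.2], [-0.2, -0.0]]
2 0.2716 [551.3 -26.1] [[0.3, 0.3], [-0.9, -0.1], [0.6, -0.4], [0.6, -0.2]]
3 0.2737 [551.2 -26.2] [[0.2, 0.4], [-0.8, 0.1], [0.6, -0.6], [0.9, -0.2]]
```

Offset 1.6 mm, about equal to the play, with the knob level with its neighbours. One press on the far (−x) side will confirm it isn't caught there.

In the tool's units: 0.05 m is 0.8, -0.037 m is -0.592.

```bash

python3 -m inch '{"jaw": [0, 0, 0, 0, 0, 0, 0, 0], "dx": [-0.592, -0.592, -0.608, 0, 0, 0, 0, 0], "dy": [-0.344, -0.344, -0.3424, 0, 0, 0, 0, 0], "dz": [0, 0, 0, 0.8, 0.8, 0.64, 0, 0], "spin": [0, 0, 0, 0, 0, 0, 0, 0]}'| egrep 'pos|ori|force:|time'
python3 -m inch '{"jaw": [0, 0, 0, 0], "dx": [0, 0, 0, 0], "dy": [0, 0, 0, 0], "dz": [0.24, 0.096, 0, 0], "spin": [0, 0, 0, 0]}'| egrep 'pos|ori|force:|time'
```

```text
time_s: 15.52
tool_pos: [0.4346, 0.0142, 0.2051]
orientation: [3.14, -0.002, 0.279]
force: [-0.2, -0.3, -0.2]
grasp_force: 0.0
time_s: 16.02
tool_pos: [0.4338, 0.014, 0.1825]
orientation: [3.142, -0.0, 0.279]
force: [-0.1, 0.2, 0.1]
grasp_force: 0.0
```

In the tool's units: 0.004 m is 0.064.

```bash

python3 -m inch '{"jaw": [0, 0, 0], "dx": [0, 0, 0], "dy": [0, 0, 0], "dz": [0.064, 0, 0], "spin": [0, 0, 0]}'| egrep 'pos|force:'
python3 -m inch '{"jaw": [0, 0, 0], "dx": [0, 0, 0], "dy": [0, 0, 0], "dz": [0.032, 0, 0], "spin": [0, 0, 0]}'| egrep 'pos|force:'
python3 -m inch '{"jaw": [0, 0, 0], "dx": [0, 0, 0], "dy": [0, 0, 0], "dz": [0.032, 0, 0], "spin": [0, 0, 0]}'| egrep 'pos|force:'
python3 -m inch '{"jaw": [0, 0, 0], "dx": [0, 0, 0], "dy": [0, 0, 0], "dz": [0.016, 0, 0], "spin": [0, 0, 0]}'| egrep 'pos|force:'
```

```text
tool_pos: [0.4336, 0.014, 0.1783]
force: [-0.8, -0.6, -0.6]
grasp_force: 0.0
tool_pos: [0.4336, 0.014, 0.1763]
force: [-0.4, -0.4, -0.1]
grasp_force: 0.0
tool_pos: [0.4336, 0.0139, 0.1742]
force: [0.5, 0.8, 0.6]
grasp_force: 0.0
tool_pos: [0.4337, 0.0139, 0.1741]
force: [-3.1, -0.1, 5.7]
grasp_force: 3.1
```

Firm at 174.1 mm here too, so the lid is level and home. Taking the hand clear and handing in.

In the tool's units: -0.05 m is -0.8, -0.03 m is -0.48.

```bash

python3 -m inch '{"jaw": [0, 0, 0, 0, 0, 0, 0, 0], "dx": [0, 0, 0, 0, 0, 0, 0, 0], "dy": [0, 0, 0, 0, 0, 0, 0, 0], "dz": [-0.48, -0.8, -0.8, -0.48, 0, 0, 0, 0], "spin": [0, 0, 0, 0, 0, 0, 0, 0]}'| egrep 'pos|force:|time'
python3 -c "from plant import *; print(sign_off())"
```

```text
time_s: 18.52
tool_pos: [0.4332, 0.014, 0.3324]
force: [-0.1, 0.2, 0.3]
grasp_force: 0.0
the job is handed in; nothing more can be done
None
```

The strayed lid, nearest the robot on its +y side, rocked under the first press and was pushed by its knob until it dropped in; it now presses firm at 174 mm on both sides, the hand is clear, and the job was handed in at 18.5 s with no verdict shown. I used the cameras to pick which lid to press first, so the other three were checked by camera only.

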